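# Hang a stamp die plate on its twin studs

### The job

Pick up the stamp die plate by its wooden grip block, hang it on the stamping bed so that both studs come up through its two keyholes together and it lies flat on the bed, then push it along the slots, away from the robot, until it stops fully home under both stud heads, and let go. Feel your way: never lean on the bed with more than about 25 N, and do not knock the other things on the desk about.

Things in the scene. Friction and masses are not known exactly. Their poses are not given: they have to be found in the camera images.
- plate_grip (a point): Centre of the wooden grip block of the loose die plate (0.2 to 0.45 kg). The block is 24 (x) x 60 (y) x 40 mm tall, on the middle of an aluminium plate 110 (x) x 150 (y) x 6 mm thick; this point is 26 mm above the plate's underside, 20 above its top face. Starts flat on the desk, grip up, x roughly away from the robot, z up.
- plate: The same die plate: origin at the centre of its underside, axes as for the grip. It has two through keyholes, at y = +50 and -50 mm: a rectangular entry opening, x = +2 to +24 mm and 18.5 mm wide along y, narrows on its -x side into a slot 12 mm wide whose blind end is at x = -11 mm.
- keyhole_left (a point): Centre of the entry opening of the plate's keyhole on its +y side, at the underside: 13, 50 mm from the plate's origin.
- keyhole_right (a point): The same for the keyhole on the plate's -y side: 13, -50 mm from the plate's origin.
- bed: Fixed grey stamping bed, 140 (x) x 190 (y) mm, flat top 30 mm above the desk; origin at the centre of its underside, x roughly away from the robot, z up. Two upright steel studs stand on it, 100 mm apart along its y, at bed x = 0: neck 8 mm across; head 16 mm across, 0.5 mm bevel at the top, from 8.5 to 13.5 mm above the bed's top.
- bed_top (a point): Middle of the bed's top face, axes as the bed. The studs share one bar, clamped where last used: the pair's middle lies up to 12 mm off here along y, unmeasured: see or feel it. A plate that misses rests on the heads, 13.5 mm up. The top is sprung (3.5 N/mm, at most 6 mm down, studs too). Plate centre at x = -13 mm: heads in the entry openings; at +7 mm: home, necks at the slot ends.
- stamp_tall: Bystander: turned wooden hand stamp, 42 mm across, 80 mm tall, standing; origin at its foot.
- stamp_short: Bystander: smaller dark wooden hand stamp, 36 mm across, 60 mm tall, standing; origin at its foot.
- ink_pad: Bystander: stamp pad in a shallow plastic case, 85 x 125 x 13 mm; origin under its centre.
- stapler: Bystander: desk stapler, 140 x 34 x 47 mm; origin under its centre.
- mug: Bystander: white mug, 80 mm across, 92 mm tall; origin under its centre.
Not all that is in view belongs to the job. Leave any purple look-alike of the plate alone. What is shaped like the bed but yellow is not meant.

How it is judged (in metres and radians):
On the way, in this order (a step that is already met when the one before it is completed fails the run):
1. the plate lies flat on the bed with both stud heads up through the entry openings, not yet slid home (z of plate_grip in the frame of bed between 0.048 and 0.0585 m and y of plate_grip in the frame of bed between -0.017 and 0.017 m and angle between the x axis of plate_grip and the x axis of bed, either way round below 0.06 rad and angle between plate_grip's own z axis and vertical below 0.04 rad and x of plate_grip in the frame of bed between -0.024 and -0.004 m), for 0.1 s.
2. the plate is slid home along the slots, flat, under both heads (z of plate_grip in the frame of bed between 0.048 and 0.0585 m and y of plate_grip in the frame of bed between -0.017 and 0.017 m and angle between the x axis of plate_grip and the x axis of bed, either way round below 0.06 rad and angle between plate_grip's own z axis and vertical below 0.04 rad and x of plate_grip in the frame of bed between 0.0045 and 0.011 m), for 0.1 s.
At the end, for the whole second after the job is handed in: The die plate lies flat on the bed (within 3 mm in height and about 2 degrees), square to it within about 3 degrees, with both stud necks at the ends of the slots (within 2.5 mm of fully home), at rest and released (z of plate_grip in the frame of bed between 0.053 and 0.0585 m and y of plate_grip in the frame of bed between -0.017 and 0.017 m and angle between the x axis of plate_grip and the x axis of bed, either way round below 0.06 rad and angle between plate_grip's own z axis and vertical below 0.04 rad and x of plate_grip in the frame of bed between 0.0045 and 0.011 m and linear speed of plate below 0.01 m/s and contact force between the fingers and plate below 0.1 N); the robot touches nothing.
It fails at once if the plate is pressed against the bed or its studs with more than 30 N (contact force between plate and bed above 30 N).
It fails at once if the robot presses on the bed itself with more than 30 N (contact force between any of the fingers, the arm and bed above 30 N).
It fails at once if a bystander is shifted by more than 20 mm (distance of any of stamp_tall, stamp_short, ink_pad, stapler, mug from where it was at the start of the episode above 0.02 m).
It also fails if it takes over 72 s, if anything falls off the work surface, if the arm or the gripper's body presses on something with over 40 N, if the wrist force passes 120 N, or if a joint passes its speed limit or range.

### The arm

A 7-joint arm with a two-finger parallel gripper is mounted at the origin on the work surface. World frame = base frame: x ahead of the robot, y to its left, z up, the work surface at z = 0. Lengths are in mm, angles in rad, forces in N, time in s.
With the tool pointing down it reaches from about 425 to 950 mm from the base axis. Payload 4.7 kg.
Tool frame: the origin (TCP) lies at the very end of the fingers, on their centre line; the grasp point (between the pads) lies 19 mm behind it (ctrl.tcp_to_grasp is the distance from the TCP to the grasp point, in mm); z points along the fingers, x is the direction in which the jaws open and shut, and the axes are right-handed (so a half turn about z gives the same grasp; the last joint's range is limited). The gripper opens to 85 mm and grips with 20 to 120 N. Pads are 22 mm wide; open, the fingers measure 114 mm over their backs; the gripper's body (76 mm by 85 mm) begins 54 mm behind the grasp point. The pads swing forward as they close: fully open they stand 13 mm farther back than shut.
Start: joints at [-1.273, 0.469, -0.049, 1.532, 0.024, 1.141, -0.082], TCP at [216.644, 639.307, 231.335] pointing down, gripper open.
Joint ranges: [-2.59, 2.59], [-0.33, 1.99], [-1.39, 1.29], [0.1, 2.45], [-1.04, 4.18], [0.21, 1.99], [-2.66, 2.66]. Speed limits (rad/s): [2.57, 2.57, 3.14, 3.14, 3.14, 3.14, 3.14].

### API

Orientations are given as a 3x3 rotation matrix whose columns are the frame's x, y, z axes.
In Python, from plant import sensors, imaging, workorder, ctrl gives the robot as it stands.
- The arm moves only by the tool apply_moves, never from a script. Its argument "deltas" is a list of rows, each a list of 3 entries, a list of its own where there are three numbers: the finger opening in m, from 0 to 0.0854, then the shift along the tool's x, y, z in m, then the turn about the tool's z in degrees. A call has 1 to 5 rows; each row is the pose to reach, as a shift and turn from the pose commanded when the call began, along the tool's axes at that moment; what a row does not reach only later rows make up. A row lasts 1/12 s, in which the tool goes at most 41.7 mm and 7.16 degrees, less where a joint would pass 70% of its speed; a pose out of reach is approached as far as the arm can. A call with a gripper value outside its range is refused whole. The fingers move at their own pace and stop on an object; "squeeze" is the grip in N (left out, the last holds). Time passes only in rows, so rows that repeat a pose let the fingers close. It gives the time, the measured TCP pose, the force and the opening at its end, in the units of the state.
- sensors.observe(): the state, without advancing time (a new reading comes with each control period).
- imaging.camera(name): name is "scene" or "top" or "wrist"; returns the picture (400x640x3 uint8, blue, green, red); there is no depth.
- imaging.camera_info(name): a dict with "vfov" (degrees; the focal length in pixels is half the picture's height over the tangent of half this angle, whatever the lens; pixels are square), "cx", "cy" (the principal point, pixels), "view" (4x4, takes a point from world to camera coordinates). Camera axes: x right, y up, looking along -z (the intrinsics and any distortion apply to the point x, -y, -z); pixel columns grow to the right and rows downward; lengths in mm; the calibration is good to about 2 mm. The wrist camera is an equidistant fisheye: a pixel r from the principal point sees the ray r / f radians off the axis. A picture is of the moment at which its call begins: read the wrist's pose just before it. camera_info takes no time and is no camera call; for the wrist camera it gives the pose at the moment of the call.
- workorder.sign_off(): hands the job in, once; it reports no verdict.
Trained networks look in the newest picture that a camera, given by its name, has taken for a name from the list of things; names that differ only in an ending like _2 or _b are one class to them, and where a whole thing is asked for, a point or a joint stands for the part that bears it (a point fixed in the world has none). Each returns a list of dicts, best first, with "confidence" (0 to 1); they miss things now and then, are a little off and sometimes report something else, mostly with a low value. They report only what shows in the picture. A call takes as long as a camera call. They do not tell look-alikes from the thing itself.
- imaging.look_for(camera, name): "box" ([left, top, right, bottom] in pixels, round what is visible of it).
The state is a dict: "t": time; "joint_positions": joint angles; "qd": joint speeds; "effort": joint torques, N m; "ee_pos": TCP position; "ee_rot": TCP orientation; "force": force on the tool from outside, world axes, zero at the start; "wrist_torque": the same for the moment, N m; "grip_width": finger opening in mm.
Only numpy, scipy, OpenCV 4.12 (cv2) and the standard library are available. Lean on these libraries where they do the work, as an engineer would, in place of code of your own. Each camera call takes 0.05 s, during which the arm holds its last target. There are 200 camera calls.

## Working session

There is one attempt and no reset: what is moved stays moved. The work goes in short steps, Python scripts to look and compute and a tool call to move; the robot and the scene stay as the last step left them, time stands still between calls to the robot, and variables do not carry over. Pictures are saved under pics/ and viewed, about 8 in all and at most 12, crops included, and the job is handed in when it is done.

Besides the shell and the picture viewer there is one more tool, called after "Request:" as name(argument=value, ...) on one line, values as JSON. apply_moves: Moves the arm, as the interface text tells. Its arguments: {"type":"object","properties":{"deltas":{"type":"array","items":{"type":"array"}},"squeeze":{"type":"number"}},"required":["deltas"]}

```bash
ls; mkdir -p pics; python3 - <<'E'
from plant import sensors, imaging, workorder, ctrl
import cv2,numpy as np
for c in ("scene","top"):
    im=imaging.camera(c); cv2.imwrite(f"pics/{c}0.png",im)
    i=imaging.camera_info(c); print(c,i)
    for n in ("plate","bed","plate_grip","keyhole_left","keyhole_right","bed_top"):
        for d in imaging.look_for(c,n)[:4]: print(n,np.round(d["box"]),round(d["confidence"],2))
s=sensors.observe(); print(s, ctrl.tcp_to_grasp)
E
```

```text
pics
scene {'vfov': 49.82382665329564, 'cx': 318.26958406323075, 'cy': 204.43956266825046, 'view': array([[-6.66362715e-01,  7.45578671e-01,  8.55438909e-03,
         3.36909494e+02],
       [-4.30491648e-01, -3.94069707e-01,  8.12025866e-01,
         1.42996535e+02],
       [ 6.08800192e-01,  5.37421167e-01,  5.83558751e-01,
        -1.46347403e+03],
       [ 0.00000000e+00,  0.00000000e+00,  0.00000000e+00,
         1.00000000e+00]])}
plate [386. 205. 453. 246.] 0.88
plate [341. 241. 414. 293.] 0.65
bed [233. 180. 312. 226.] 0.75
bed [257. 135. 325. 168.] 0.7
bed [187. 161. 231. 186.] 0.68
plate_grip [385. 205. 450. 248.] 0.96
plate_grip [342. 241. 413. 292.] 0.69
keyhole_left [389. 200. 452. 243.] 0.88
keyhole_left [340. 237. 408. 289.] 0.57
keyhole_right [386. 203. 454. 248.] 0.69
keyhole_right [343. 241. 412. 293.] 0.59
bed_top [230. 179. 311. 228.] 0.68
bed_top [254. 136. 325. 171.] 0.6
top {'vfov': 56.586212028652035, 'cx': 327.88267169424864, 'cy': 198.12334943006823, 'view': array([[-1.06237387e-02, -9.99826280e-01,  1.53149042e-02,
        -8.49920249e+00],
       [ 9.99587
[... 889 characters left out ...]
([-1.77917669e-03,  9.10943759e-04,  4.18906952e-04,  5.82186929e-04,
        1.22232373e-03,  1.99108917e-05,  1.10835465e-04]), 'effort': array([-7.27814745e-05, -5.10018146e+01, -4.67679184e-02, -2.37965441e+01,
        1.08729760e-02,  8.38753913e-04,  6.18305322e-06]), 'ee_pos': array([216.650934  , 639.32221066, 231.39953895]), 'ee_rot': array([[ 3.20996771e-01,  9.47080287e-01,  5.55238852e-05],
       [ 9.47080263e-01, -3.20996775e-01,  2.12449139e-04],
       [ 2.19029380e-04, -1.56099119e-05, -9.99999976e-01]]), 'force': array([ 0.3721973 , -0.0186066 , -0.80916364]), 'wrist_torque': array([ 0.04942836, -0.00725215, -0.01161338]), 'grip_width': 85.41270420452202} 18.700000000000003
```

```bash
python3 - <<'E'
import cv2
im=cv2.imread("pics/top0.png")[70:330,190:520]
cv2.imwrite("pics/topc.png",cv2.resize(im,None,fx=2.4,fy=2.3,interpolation=cv2.INTER_CUBIC)[:598,:798])
E
```

```text
(no output)
```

View pics/topc.png

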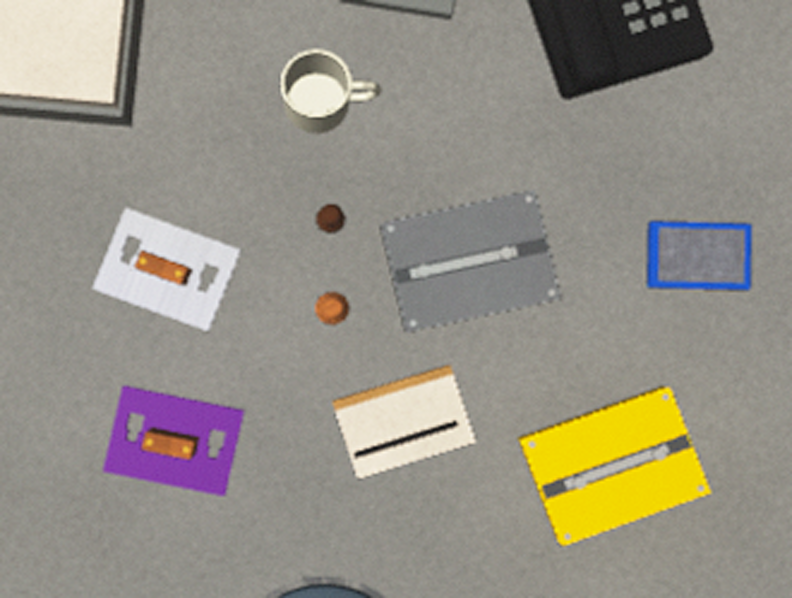

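View pics/scene0.png

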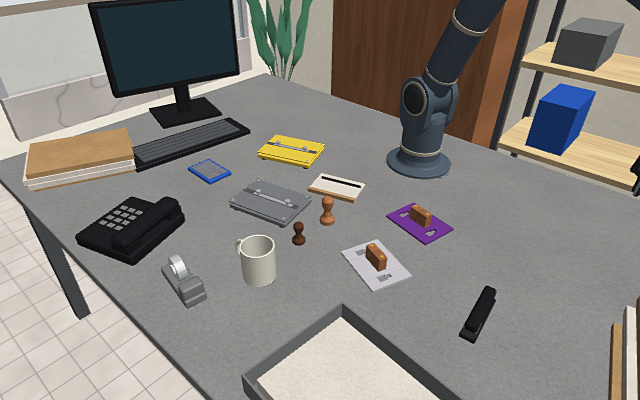

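The wanted plate is the white/aluminium one at top px (259,187). The possible confusions for it are the purple look-alike at (262,262) and the cream card at (358,254). The wanted bed is the grey one at (386,184), and the yellow one at (447,272) is the look-alike. In the plate, the wide entry openings point away from the robot.

```bash
cat > h.py <<'E'
from plant import sensors, imaging, workorder, ctrl
import numpy as np, cv2
def ray(info,uv,fish):
    f=200/np.tan(np.radians(info["vfov"]/2)); V=np.array(info["view"])
    d=(np.array(uv,float)-[info["cx"],info["cy"]])/f
    if fish:
        r=np.linalg.norm(d); p=np.array([*(d/r*np.sin(r) if r>1e-9 else d),np.cos(r)])
    else: p=np.array([*d,1.])
    p=p*[1,-1,-1]
    R=V[:3,:3]; return -R.T@V[:3,3], R.T@p
def toworld(info,uv,z,fish=False):
    c,d=ray(info,uv,fish); return c+d*(z-c[2])/d[2]
def topix(info,P,fish=False):
    f=200/np.tan(np.radians(info["vfov"]/2)); V=np.array(info["view"])
    p=(V[:3,:3]@np.array(P)+V[:3,3])*[1,-1,-1]
    if fish:
        r=np.hypot(p[0],p[1]); d=p[:2]/max(r,1e-9)*np.arctan2(r,p[2])
    else: d=p[:2]/p[2]
    return d*f+[info["cx"],info["cy"]]
def grab(name):
    s=sensors.observe(); i=imaging.camera_info(name); return s,i,imaging.camera(name)
E
python3 - <<'E'
from h import *
im=cv2.imread("pics/top0.png"); i=imaging.camera_info("top")
q=lambda u,v:(190+u/2.4,70+v/2.3)
for n,z,pts in (("plate",6,[(125,208),(240,248),(209,330),(93,288)]),("bed",30,[(381,222),(535,192),(560,298),(406,332)]),("stamps",0,[(330,225),(332,318)]),("purple",6,[(174,440)]),("mug",0,[(320,105)]),("grip",46,[(163,265)]),("studs",43,[(419,272),(510,253)])):
    w=np.array([toworld(i,q(*p),z)[:2] for p in pts]); print(n,w.round().tolist(),w.mean(0).round(1))
    if len(w)==4:
        for k in range(4): d=w[(k+1)%4]-w[k]; print("  ",np.linalg.norm(d).round(1),np.degrees(np.arctan2(d[1],d[0])).round(1))
iw=imaging.camera_info("wrist"); s=sensors.observe()
V=np.array(iw["view"]); print(iw["vfov"],iw["cx"],iw["cy"],"cam in tool",s["ee_rot"].T@(-V[:3,:3].T@V[:3,3]-s["ee_pos"]),"axis in tool",s["ee_rot"].T@(-V[2,:3]))
E
```

```text
plate [[585.0, 236.0], [533.0, 96.0], [429.0, 135.0], [484.0, 275.0]] [507.5 185.4]
   148.5 -110.5
   110.4 159.7
   150.1 68.7
   108.4 -21.1
bed [[561.0, -74.0], [597.0, -259.0], [465.0, -286.0], [424.0, -102.0]] [ 512.  -180.2]
   188.4 -79.0
   135.6 -168.2
   188.9 102.3
   139.9 11.6
stamps [[562.0, -13.0], [443.0, -15.0]] [502.1 -13.9]
purple [[291.0, 178.0]] [291.1 177.9]
mug [[716.0, -3.0]] [716.   -2.7]
grip [[509.0, 183.0]] [509.4 183. ]
studs [[498.0, -117.0], [520.0, -225.0]] [ 509.2 -170.7]
65.70646984690485 320.988361015244 198.0008393642263 cam in tool [  -0.27677223  -66.65122653 -141.64504411] axis in tool [5.14818415e-04 2.64437732e-01 9.64402624e-01]
```

Request:
apply_moves(deltas=[[0.085, [-0.026, 0.0325, 0.003], 6.5], [0.085, [-0.052, 0.065, 0.006], 13], [0.085, [-0.078, 0.0975, 0.009], 19.5], [0.085, [-0.104, 0.13, 0.012], 26], [0.085, [-0.13, 0.1625, 0.015], 32.5]])

```text
t: 1.12
ee_pos: [329.5, 462.6, 216.5]
ee_rot: [[0.783, 0.622, 0.0], [0.622, -0.783, 0.001], [0.001, -0.0, -1.0]]
force: [1.0, 0.1, 0.6]
grip_width: 85.1
```

```bash
cat > go.py <<'E'
from h import *
import sys
x,y,z,a=map(float,sys.argv[1:5]); s=sensors.observe(); R=s["ee_rot"]
d=R.T@(np.array([x,y,z])-s["ee_pos"]); yaw=np.degrees(np.arctan2(R[1,0],R[0,0]))
print("t",round(s["t"],2),"pos",s["ee_pos"].round(1),"yaw",yaw.round(2),"F",s["force"].round(1),"w",round(s["grip_width"],1))
print("delta m",(d/1000).round(4),"turn",round((yaw-a+180)%360-180,2),"tilt",R[:2,2].round(4))
E
python3 go.py 508 184 190 -21
```

```text
t 1.12 pos [329.5 462.6 216.5] yaw 38.47 F [1.  0.1 0.6] w 85.1
delta m [-0.0335  0.3292  0.0263] turn 59.47 tilt [0.0003 0.0006]
```

Request:
apply_moves(deltas=[[0.085, [-0.004, 0.04, 0.003], 7], [0.085, [-0.008, 0.08, 0.006], 14], [0.085, [-0.012, 0.12, 0.009], 21], [0.085, [-0.016, 0.16, 0.012], 28], [0.085, [-0.02, 0.2, 0.015], 35]])

```text
t: 1.53
ee_pos: [439.1, 294.2, 201.6]
ee_rot: [[0.998, 0.06, 0.001], [0.06, -0.998, 0.001], [0.001, -0.001, -1.0]]
force: [0.7, 0.4, -0.6]
grip_width: 85.0
```

```bash
python3 go.py 508 184 190 -21
```

```text
t 1.53 pos [439.1 294.2 201.6] yaw 3.45 F [ 0.7  0.4 -0.6] w 85.0
delta m [0.0622 0.1141 0.0116] turn 24.45 tilt [0.0006 0.0009]
```

Request:
apply_moves(deltas=[[0.085, [0.018, 0.033, 0.003], 7], [0.085, [0.036, 0.066, 0.006], 14], [0.085, [0.054, 0.1, 0.009], 21], [0.085, [0.062, 0.114, 0.0116], 24.5], [0.085, [0.062, 0.114, 0.0116], 24.5]])

```text
t: 1.95
ee_pos: [509.8, 181.2, 189.7]
ee_rot: [[0.932, -0.363, 0.001], [-0.363, -0.932, -0.002], [0.002, 0.001, -1.0]]
force: [0.3, -0.4, 0.6]
grip_width: 84.9
```

```bash
python3 go.py 508 184 190 -21; python3 - <<'E'
from h import *
s,i,im=grab("wrist"); np.save("w1.npy",i["view"]); cv2.imwrite("pics/w1.png",im); print(s["ee_pos"])
for n in ("plate","plate_grip","keyhole_left","keyhole_right"):
    for d in imaging.look_for("wrist",n)[:3]: print(n,np.round(d["box"]),round(d["confidence"],2))
E
```

```text
t 1.95 pos [509.8 181.2 189.7] yaw -21.28 F [ 0.3 -0.4  0.6] w 84.9
delta m [-0.0027 -0.0019 -0.0003] turn -0.28 tilt [ 0.0013 -0.0021]
[509.84340537 181.19260913 189.74487669]
plate [262. 106. 370. 241.] 0.91
plate_grip [112. 180. 204. 297.] 0.87
plate_grip [319. 316. 350. 330.] 0.68
plate_grip [265. 106. 369. 241.] 0.6
keyhole_left [264. 104. 368. 244.] 0.92
keyhole_left [113. 179. 206. 293.] 0.68
keyhole_left [321. 315. 352. 331.] 0.4
keyhole_right [113. 184. 206. 296.] 0.84
keyhole_right [265. 105. 367. 241.] 0.62
```

View pics/w1.png

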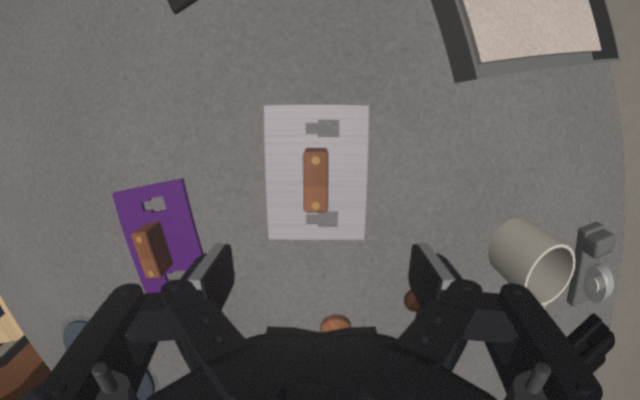

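White plate, corners about (264,105), (369,105), (365,240), (268,240). The block is at (316,180), with the wide openings on the right (tool +x). The choice is confirmed; next I measure it precisely.

```bash
cat > plate.py <<'E'
from h import *
def plate(im,i,box):
    l,t,r,b=[int(v) for v in box]; g=im[t-8:b+8,l-8:r+8].astype(int)
    m=((g.min(2)>135)).astype(np.uint8)
    m=cv2.morphologyEx(m,cv2.MORPH_CLOSE,np.ones((3,3)))
    c=max(cv2.findContours(m,0,1)[0],key=cv2.contourArea)[:,0]+[l-8,t-8]
    w=np.array([toworld(i,p,6,True)[:2] for p in c],np.float32)
    return cv2.minAreaRect(w),c
E
python3 - <<'E'
from plate import *
im=cv2.imread("pics/w1.png"); i=imaging.camera_info("wrist"); i["view"]=np.load("w1.npy")
r,c=plate(im,i,(262,106,370,241)); print(r, c.min(0),c.max(0), im[150,280],im[150,250])
m=(im[...,2].astype(int)-im[...,0]>45).astype(np.uint8); m[:,:290]=0;m[:,345:]=0;m[:140]=0;m[216:]=0
k=max(cv2.findContours(m,0,1)[0],key=cv2.contourArea)[:,0]
print(k.min(0),k.max(0)); print(cv2.minAreaRect(np.array([toworld(i,p,46,True)[:2] for p in k],np.float32)))
E
```

```text
((506.3780822753906, 186.35899353027344), (150.2455291748047, 110.54149627685547), 68.59580993652344) [264 104] [368 239] [169 167 172] [113 114 118]
[304 152] [326 210]
((506.4359436035156, 187.2784423828125), (56.20927810668945, 21.20074462890625), 68.52970886230469)
```

```bash
python3 go.py 506.4 186.6 12 -21.4
```

```text
t 2.2 pos [506.9 188.2 189.7] yaw -20.5 F [-0.5  0.  -0.7] w 85.1
delta m [0.0002 0.0018 0.1777] turn 0.9 tilt [-0.0004  0.0009]
```

```bash
python3 - <<'E'
from plate import *
for k in range(2):
    s,i,im=grab("wrist"); print(s["ee_pos"],s["ee_rot"][:2,2])
    d=imaging.look_for("wrist","plate"); b=[x["box"] for x in d if 250<x["box"][0]<290][0]
    print(b,plate(im,i,b)[0])
E
python3 go.py 506.4 186.6 12 -21.4
```

```text
[506.88352059 188.15741708 189.71404461] [-0.0004436   0.00094539]
[269.6, 110.5, 376.0, 244.2] ((506.1529235839844, 186.00894165039062), (150.71873474121094, 110.487060546875), 68.31265258789062)
[507.03377824 187.79984325 189.76897082] [-0.00023137  0.00071917]
[265.2, 108.5, 376.3, 247.0] ((506.26483154296875, 186.02296447753906), (150.21568298339844, 110.41500854492188), 68.36151885986328)
t 2.4 pos [507.3 187.2 189.8] yaw -20.6 F [ 0.1 -1.1 -0.2] w 85.0
delta m [-0.0006  0.001   0.1778] turn 0.8 tilt [-0.0001  0.0005]
```

Request:
apply_moves(deltas=[[0.085, [-0.0006, 0.0014, 0.035], 1], [0.085, [-0.0006, 0.0014, 0.07], 1], [0.085, [-0.0006, 0.0014, 0.105], 1], [0.085, [-0.0006, 0.0014, 0.13], 1], [0.085, [-0.0006, 0.0014, 0.14], 1]])

```text
t: 2.82
ee_pos: [504.1, 184.8, 46.4]
ee_rot: [[0.929, -0.369, -0.006], [-0.369, -0.929, -0.002], [-0.004, 0.004, -1.0]]
force: [-0.4, -0.2, 0.2]
grip_width: 85.4
```

```bash
python3 go.py 506.2 186.1 12 -21.6
```

```text
t 2.82 pos [504.1 184.8  46.4] yaw -21.66 F [-0.4 -0.2  0.2] w 85.4
delta m [ 0.0016 -0.0021  0.0344] turn -0.06 tilt [-0.0056 -0.0025]
```

Request:
apply_moves(deltas=[[0.085, [0, 0, 0.015], 0], [0.085, [0, 0, 0.03], 0], [0.085, [0, 0, 0.037], 0], [0.085, [0, 0, 0.037], 0], [0.085, [0, 0, 0.037], 0]])

```text
t: 3.23
ee_pos: [507.1, 185.4, 13.3]
ee_rot: [[0.929, -0.37, 0.001], [-0.37, -0.929, 0.0], [0.001, -0.001, -1.0]]
force: [-0.3, -0.7, -0.1]
grip_width: 84.8
```

```bash
python3 go.py 506.2 186.1 12 -21.6
```

```text
t 3.23 pos [507.1 185.4  13.3] yaw -21.72 F [-0.3 -0.7 -0.1] w 84.8
delta m [-0.0011 -0.0003  0.0013] turn -0.12 tilt [0.0008 0.0005]
```

Request:
apply_moves(deltas=[[0.015, [-0.0005, 0, 0], 0], [0.015, [-0.0005, 0, 0], 0], [0.015, [-0.0005, 0, 0], 0], [0.015, [-0.0005, 0, 0], 0], [0.015, [-0.0005, 0, 0], 0]], squeeze=70)

```text
t: 3.65
ee_pos: [506.4, 185.4, 13.1]
ee_rot: [[0.929, -0.37, 0.001], [-0.37, -0.929, 0.0], [0.0, -0.001, -1.0]]
force: [0.3, -0.1, -0.2]
grip_width: 25.2
```

Request:
apply_moves(deltas=[[0.015, [-0.0005, 0, 0], 0], [0.015, [-0.0005, 0, 0], 0], [0.015, [-0.0005, 0, 0], 0], [0.015, [-0.0005, 0, 0], 0], [0.015, [-0.0005, 0, 0], 0]])

```text
t: 4.07
ee_pos: [506.3, 185.6, 13.3]
ee_rot: [[0.929, -0.37, 0.001], [-0.37, -0.929, 0.001], [0.001, -0.001, -1.0]]
force: [0.1, -0.0, 5.4]
grip_width: 22.8
```

```bash
python3 go.py 506.2 186.1 160 -21.6
```

```text
t 4.07 pos [506.3 185.6  13.3] yaw -21.73 F [ 0.1 -0.   5.4] w 22.8
delta m [-0.0002 -0.0006 -0.1467] turn -0.13 tilt [0.0011 0.0006]
```

Request:
apply_moves(deltas=[[0.015, [0, 0, -0.01], 0], [0.015, [0, 0, -0.035], 0], [0.015, [0, 0, -0.07], 0], [0.015, [0, 0, -0.105], 0], [0.015, [0, 0, -0.14], 0]])

```text
t: 4.48
ee_pos: [504.4, 184.9, 153.7]
ee_rot: [[0.929, -0.37, -0.002], [-0.37, -0.929, -0.001], [-0.002, 0.002, -1.0]]
force: [1.1, 1.2, -3.8]
grip_width: 23.3
```

Request:
apply_moves(deltas=[[0.015, [0, 0, -0.03], 0], [0.015, [0, 0, -0.035], 0], [0.015, [0, 0, -0.035], 0]])

```text
t: 4.73
ee_pos: [506.3, 185.8, 189.6]
ee_rot: [[0.929, -0.37, 0.003], [-0.37, -0.929, 0.002], [0.002, -0.003, -1.0]]
force: [-0.6, -0.0, -2.9]
grip_width: 23.0
```

```bash
python3 go.py 497 -183 185 11.5; python3 - <<'E'
from h import *
s,i,im=grab("wrist"); cv2.imwrite("pics/w2.png",im)
E
```

```text
t 4.73 pos [506.3 185.8 189.6] yaw -21.72 F [-0.6 -0.  -2.9] w 23.0
delta m [0.1278 0.3461 0.0037] turn -33.22 tilt [0.0031 0.0024]
```

View pics/w2.png

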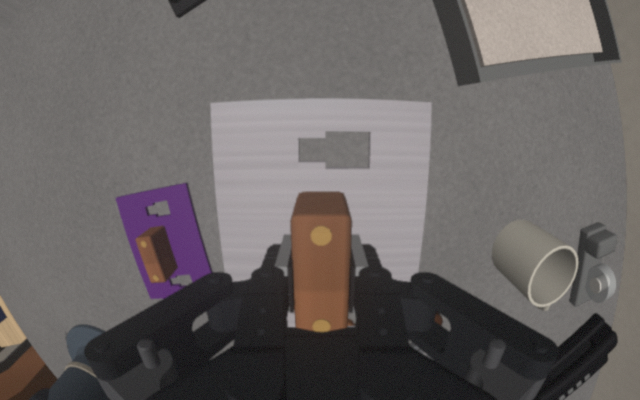

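```bash
python3 go.py 545 -350 195 11.5
```

```text
t 4.78 pos [505.  185.4 187.6] yaw -21.71 F [-0.4  0.  -3.3] w 23.2
delta m [ 0.2352  0.4826 -0.0077] turn -33.21 tilt [-0.0006  0.0004]
```

Request:
apply_moves(deltas=[[0.015, [0.008, 0.016, -0.002], -1.5], [0.015, [0.023, 0.048, -0.004], -4], [0.015, [0.04, 0.082, -0.007], -7], [0.015, [0.057, 0.116, -0.007], -10], [0.015, [0.074, 0.15, -0.007], -13]])

```text
t: 5.2
ee_pos: [516.9, 17.2, 192.3]
ee_rot: [[0.989, -0.148, -0.005], [-0.148, -0.989, -0.001], [-0.005, 0.002, -1.0]]
force: [0.7, 0.2, -2.3]
grip_width: 23.0
```

```bash
python3 go.py 545 -350 195 11.5
```

```text
t 5.2 pos [516.9  17.2 192.3] yaw -8.52 F [ 0.7  0.2 -2.3] w 23.0
delta m [ 0.0822  0.359  -0.0025] turn -20.02 tilt [-0.005 -0.001]
```

Request:
apply_moves(deltas=[[0.015, [0.008, 0.035, 0], -2], [0.015, [0.016, 0.07, 0], -4], [0.015, [0.024, 0.105, 0], -6], [0.015, [0.032, 0.14, 0], -8], [0.015, [0.04, 0.175, 0], -10]])

```text
t: 5.62
ee_pos: [529.9, -161.4, 191.8]
ee_rot: [[1.0, 0.024, -0.006], [0.024, -1.0, 0.001], [-0.006, -0.001, -1.0]]
force: [0.4, 0.7, -1.8]
grip_width: 23.0
```

```bash
python3 go.py 545 -350 195 11.5
```

```text
t 5.62 pos [ 529.9 -161.4  191.8] yaw 1.38 F [ 0.4  0.7 -1.8] w 23.0
delta m [ 0.0105  0.1889 -0.0034] turn -10.12 tilt [-0.0056  0.001 ]
```

Request:
apply_moves(deltas=[[0.015, [0.003, 0.035, 0], -3], [0.015, [0.005, 0.07, 0], -5], [0.015, [0.007, 0.105, 0], -7], [0.015, [0.009, 0.14, 0], -9], [0.015, [0.0105, 0.175, 0], -10]])

```text
t: 6.03
ee_pos: [544.7, -335.6, 191.2]
ee_rot: [[0.98, 0.197, -0.005], [0.197, -0.98, 0.003], [-0.005, -0.004, -1.0]]
force: [0.2, -0.1, -2.1]
grip_width: 23.4
```

Request:
apply_moves(deltas=[[0.015, [0, 0.01, 0], 0], [0.015, [0, 0.012, 0], 0], [0.015, [0, 0.012, 0], 0], [0.015, [0, 0.012, 0], 0]])

```text
t: 6.37
ee_pos: [548.2, -344.7, 192.6]
ee_rot: [[0.98, 0.197, -0.003], [0.197, -0.98, 0.003], [-0.002, -0.004, -1.0]]
force: [-0.4, 1.0, -2.5]
grip_width: 23.1
```

```bash
python3 go.py 545 -350 195 11.5; python3 - <<'E'
from h import *
s,i,im=grab("wrist"); cv2.imwrite("pics/w3.png",im); np.save("w3.npy",i["view"]); np.save("w3p.npy",np.c_[s["ee_rot"],s["ee_pos"]])
print(s["ee_pos"])
E
```

```text
t 6.37 pos [ 548.2 -344.7  192.6] yaw 11.35 F [-0.4  1.  -2.5] w 23.1
delta m [-0.0042  0.0046 -0.0024] turn -0.15 tilt [-0.0031  0.003 ]
[ 548.24286989 -344.68578458  192.59927325]
```

View pics/w3.png

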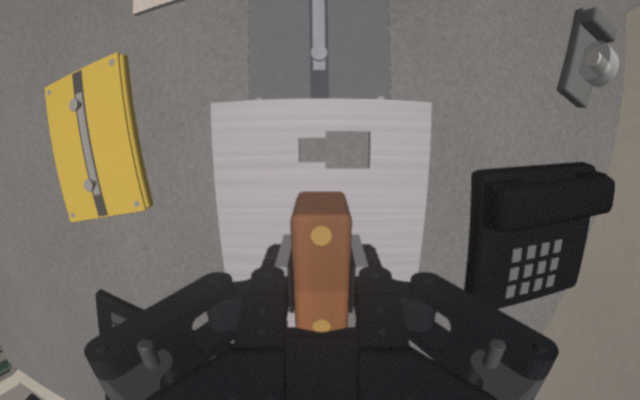

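The grey bed is at the top edge of the picture. The right stud head is at (319,52), and the plate's left keyhole entry is at (348,150). I'll compute those, then move toward +y to see the left stud.

```bash
cat > stud.py <<'E'
from h import *
def crop(n,u,v,r,k): 
    im=cv2.imread(n); return cv2.resize(im[max(v-r,0):v+r,u-r:u+r],None,fx=k,fy=k,interpolation=cv2.INTER_CUBIC)
E
python3 - <<'E'
from stud import *
a=crop("pics/w3.png",319,52,45,6); b=crop("pics/w3.png",340,150,45,6)
cv2.imwrite("pics/c3.png",cv2.hconcat([a,b])[:, :])
a=None
E
python3 -c "
import cv2;im=cv2.imread('pics/c3.png');print(im.shape);cv2.imwrite('pics/c3.png',cv2.resize(im,(800,int(im.shape[0]*800/im.shape[1]))))"
```

```text
(540, 1080, 3)
```

View pics/c3.png

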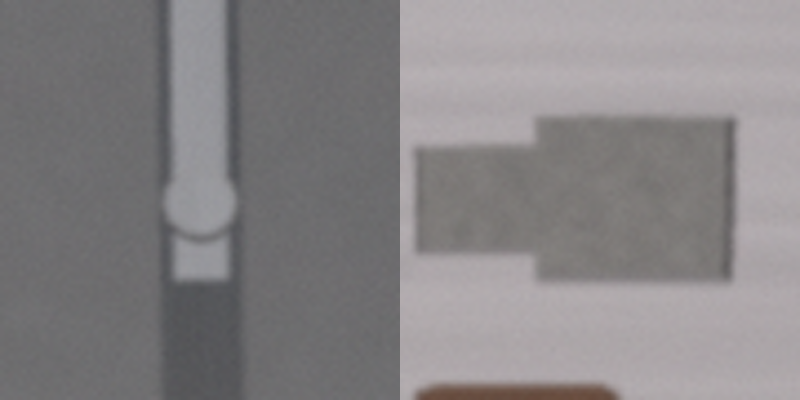

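Request:
apply_moves(deltas=[[0.015, [0, -0.02, 0], 0], [0.015, [0, -0.05, 0], 0], [0.015, [0, -0.08, 0], 0], [0.015, [0, -0.095, 0], 0], [0.015, [0, -0.1, 0], 0]])

```text
t: 6.83
ee_pos: [529.1, -242.8, 194.2]
ee_rot: [[0.979, 0.202, -0.001], [0.202, -0.979, 0.004], [-0.0, -0.004, -1.0]]
force: [0.8, 1.0, -2.7]
grip_width: 23.0
```

Request:
apply_moves(deltas=[[0.015, [0, 0, 0], 0], [0.015, [0, 0, 0], 0], [0.015, [0, 0, 0], 0], [0.015, [0, 0, 0], 0], [0.015, [0, 0, 0], 0]])

```text
t: 7.25
ee_pos: [529.0, -249.9, 194.7]
ee_rot: [[0.981, 0.194, -0.0], [0.194, -0.981, -0.001], [-0.0, 0.001, -1.0]]
force: [0.1, -0.5, -2.1]
grip_width: 23.2
```

```bash
python3 - <<'E'
from h import *
s,i,im=grab("wrist"); cv2.imwrite("pics/w4.png",im); np.save("w4.npy",i["view"]); np.save("w4p.npy",np.c_[s["ee_rot"],s["ee_pos"]])
print(s["ee_pos"]); cv2.imwrite("pics/c4.png",cv2.resize(im[0:200,200:440],None,fx=3,fy=3,interpolation=cv2.INTER_CUBIC))
E
```

```text
[ 528.99105998 -249.93252102  194.65545734]
```

View pics/c4.png

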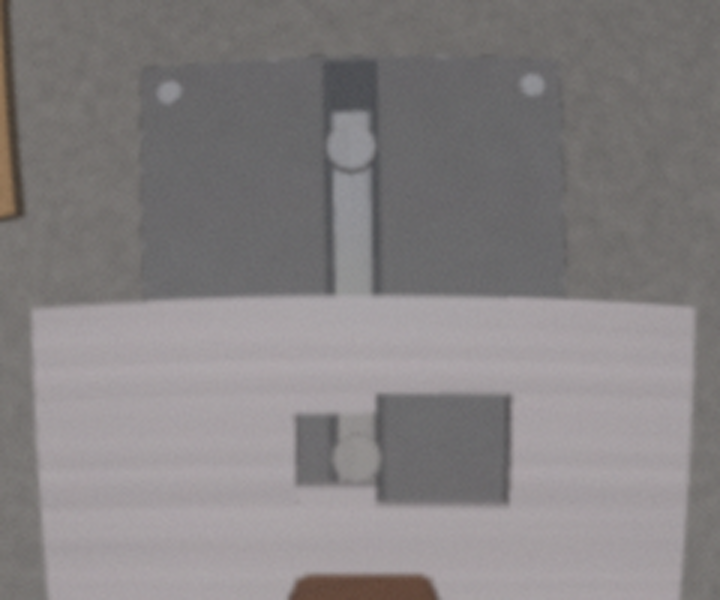

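```bash
python3 - <<'E'
from h import *
i=imaging.camera_info("wrist"); k=40/9
def L(n,uv,z):
    i["view"]=np.load(n+".npy"); return toworld(i,np.array(uv)-.4,z,True)
P3=np.load("w3p.npy");P4=np.load("w4p.npy")
q3=lambda x,y,u0,v0:(u0+x/k,v0+y/k); q4=lambda x,y:(200+x/3,y/3)
print("right w3",L("w3",q3(200,203,274,7),43.5).round(1))
l,r=L("w4",q4(351,146),43.5),L("w4",q4(356,458),43.5); d=l-r
m=(l+r)/2; print("L,R",l.round(1),r.round(1),"dist",np.linalg.norm(d).round(1),"yaw",np.degrees(np.arctan2(-d[0],d[1])).round(2),"mid",m.round(1))
for n,P,pts in (("w3",P3,[q3(x-400,y,295,105) for x,y in ((536,117),(736,117),(536,281),(736,281),(416,147),(416,253))]),("w4",P4,[q4(*p) for p in ((377,394),(512,394),(377,504),(510,504),(295,414),(295,486))])):
    zt=P[2,3]-7.2; T=np.array([P[:,:3].T@(L(n,p,zt)-P[:,3]) for p in pts]); print(n,T.round(1).tolist(),"entry centre",T[:4].mean(0).round(2))
# bed edges
for p in ((141,66),(558,60),(143,297),(567,297)): print(L("w4",q4(*p),30).round(1))
E
```

```text
right w3 [ 520.9 -220.4   43.5]
L,R [ 499.8 -122.3   43.5] [ 520.5 -219.6   43.5] dist 99.5 yaw 11.97 mid [ 510.1 -171.    43.5]
w3 [[2.3, -59.1, 7.4], [24.0, -59.4, 7.4], [2.3, -41.1, 7.3], [24.4, -41.3, 7.3], [-10.7, -55.9, 7.4], [-10.9, -44.3, 7.4]] entry centre [ 13.22 -50.23   7.35]
w4 [[2.3, -59.1, 7.2], [24.0, -59.4, 7.2], [2.3, -41.3, 7.2], [24.1, -41.4, 7.2], [-10.8, -56.0, 7.2], [-11.0, -44.3, 7.2]] entry centre [ 13.17 -50.29   7.17]
[ 424.1 -101.8   30. ]
[560.  -73.8  30. ]
[ 440.9 -180.7   30. ]
[ 578.3 -154.1   30. ]
```

```bash
python3 go.py 497.2 -174 80 11.9
```

```text
t 7.3 pos [ 529.  -249.8  194.6] yaw 11.19 F [-0.5 -0.3 -3.7] w 22.9
delta m [-0.0165 -0.0805  0.1146] turn -0.71 tilt [-0.0001 -0.0004]
```

Request:
apply_moves(deltas=[[0.015, [-0.004, -0.02, 0], 0], [0.015, [-0.01, -0.05, 0.01], -0.7], [0.015, [-0.0165, -0.075, 0.03], -0.7], [0.015, [-0.0165, -0.0805, 0.06], -0.7], [0.015, [-0.0165, -0.0805, 0.085], -0.7]])

```text
t: 7.72
ee_pos: [496.8, -170.6, 108.7]
ee_rot: [[0.978, 0.21, 0.0], [0.21, -0.978, 0.002], [0.001, -0.002, -1.0]]
force: [0.6, -0.2, -3.0]
grip_width: 23.4
```

Request:
apply_moves(deltas=[[0.015, [0, 0, 0.015], 0], [0.015, [0, 0, 0.025], 0], [0.015, [0, 0, 0.03], 0], [0.015, [0, 0, 0.03], 0], [0.015, [0, 0, 0.03], 0]])

```text
t: 8.13
ee_pos: [497.8, -173.7, 80.3]
ee_rot: [[0.978, 0.207, 0.001], [0.207, -0.978, -0.0], [0.001, 0.001, -1.0]]
force: [0.8, -0.6, -1.4]
grip_width: 23.0
```

Request:
apply_moves(deltas=[[0.015, [0, 0, 0], 0], [0.015, [0, 0, 0], 0], [0.015, [0, 0, 0], 0], [0.015, [0, 0, 0], 0], [0.015, [0, 0, 0], 0]])

```text
t: 8.55
ee_pos: [497.4, -173.0, 80.0]
ee_rot: [[0.978, 0.208, 0.001], [0.208, -0.978, 0.0], [0.001, 0.0, -1.0]]
force: [0.4, 0.2, -3.0]
grip_width: 23.2
```

```bash
python3 go.py 497.2 -174 80 11.9; python3 - <<'E'
from h import *
s,i,im=grab("wrist"); cv2.imwrite("pics/w5.png",im); np.save("w5.npy",i["view"]); np.save("w5p.npy",np.c_[s["ee_rot"],s["ee_pos"]])
cv2.imwrite("pics/c5.png",cv2.resize(im[90:240,200:440],None,fx=3.3,fy=3.3,interpolation=cv2.INTER_CUBIC))
E
```

```text
t 8.55 pos [ 497.4 -173.    80. ] yaw 11.98 F [ 0.4  0.2 -3. ] w 23.2
delta m [-0.0004  0.0009  0.    ] turn 0.08 tilt [0.0007 0.0001]
```

View pics/c5.png

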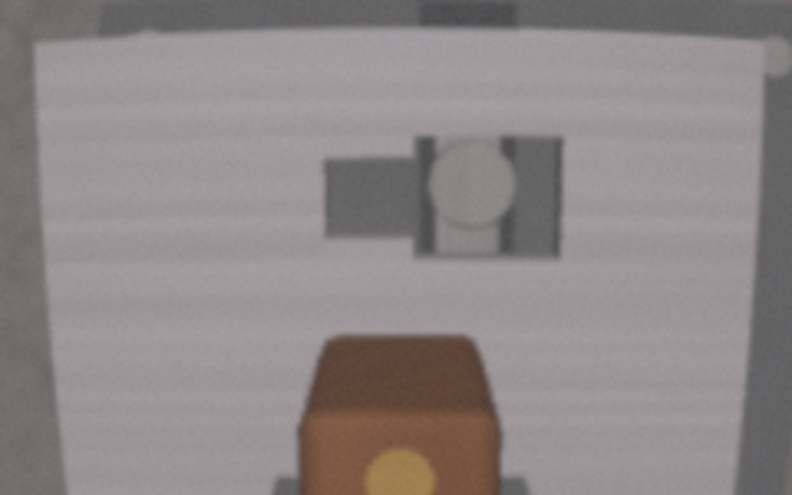

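```bash
python3 - <<'E'
from h import *
i=imaging.camera_info("wrist"); i["view"]=np.load("w5.npy"); P=np.load("w5p.npy")
q=lambda x,y:np.array((200+x/3.3,90+y/3.3))-.35
T=lambda p,z:P[:,:3].T@(toworld(i,q(*p),z,True)-P[:,3])
for p in ((472,183),(428,183),(517,183),(472,139),(472,229)): print("stud",T(p,43.5).round(2),toworld(i,q(*p),43.5,True).round(1))
e=np.array([T(p,P[2,3]-7.2) for p in ((415,137),(562,137),(415,258),(560,258))]); print(e.round(1).tolist(),e.mean(0).round(2))
E
```

```text
stud [ 12.73 -49.46  36.54] [ 499.6 -122.    43.5]
stud [  5.04 -49.43  36.53] [ 492.1 -123.6   43.5]
stud [ 20.64 -49.53  36.54] [ 507.3 -120.3   43.5]
stud [ 12.67 -57.19  36.54] [ 497.9 -114.5   43.5]
stud [ 12.82 -41.31  36.54] [ 501.4 -130.    43.5]
[[2.4, -59.0, 7.2], [23.8, -59.2, 7.2], [2.4, -41.1, 7.2], [24.0, -41.2, 7.2]] [ 13.15 -50.16   7.21]
```

Request:
apply_moves(deltas=[[0.015, [-0.0004, 0.0009, 0.006], 0], [0.015, [-0.0004, 0.0009, 0.012], 0], [0.015, [-0.0004, 0.0009, 0.018], 0], [0.015, [-0.0004, 0.0009, 0.02], 0], [0.015, [-0.0004, 0.0009, 0.02], 0]])

```text
t: 9.02
ee_pos: [496.2, -173.7, 58.6]
ee_rot: [[0.978, 0.208, -0.002], [0.208, -0.978, 0.001], [-0.002, -0.001, -1.0]]
force: [-0.3, 0.1, -2.5]
grip_width: 22.9
```

Request:
apply_moves(deltas=[[0.015, [0, 0, 0.001], 0], [0.015, [0, 0, 0.002], 0], [0.015, [0, 0, 0.003], 0], [0.015, [0, 0, 0.004], 0], [0.015, [0, 0, 0.005], 0]])

```text
t: 9.43
ee_pos: [497.1, -174.0, 54.7]
ee_rot: [[0.978, 0.207, 0.0], [0.207, -0.978, 0.0], [0.0, -0.0, -1.0]]
force: [0.3, -0.1, -2.0]
grip_width: 22.9
```

Request:
apply_moves(deltas=[[0.015, [0, 0, 0.0015], 0], [0.015, [0, 0, 0.003], 0], [0.015, [0, 0, 0.004], 0], [0.015, [0, 0, 0.005], 0], [0.015, [0, 0, 0.005], 0]])

```text
t: 9.85
ee_pos: [496.9, -173.9, 49.5]
ee_rot: [[0.978, 0.208, -0.0], [0.208, -0.978, 0.0], [-0.0, -0.0, -1.0]]
force: [-0.1, -0.2, -2.0]
grip_width: 22.7
```

Request:
apply_moves(deltas=[[0.015, [0, 0, 0.001], 0], [0.015, [0, 0, 0.002], 0], [0.015, [0, 0, 0.003], 0], [0.015, [0, 0, 0.004], 0], [0.015, [0, 0, 0.005], 0]])

```text
t: 10.27
ee_pos: [497.0, -174.0, 44.6]
ee_rot: [[0.978, 0.207, -0.0], [0.207, -0.978, 0.0], [0.0, -0.0, -1.0]]
force: [-0.5, 0.0, -2.2]
grip_width: 23.0
```

Request:
apply_moves(deltas=[[0.015, [0, 0, 0.0005], 0], [0.015, [0, 0, 0.001], 0], [0.015, [0, 0, 0.0015], 0], [0.015, [0, 0, 0.0015], 0], [0.015, [0, 0, 0.0015], 0]])

```text
t: 10.68
ee_pos: [497.0, -174.0, 43.2]
ee_rot: [[0.978, 0.207, -0.0], [0.207, -0.978, 0.0], [0.0, -0.0, -1.0]]
force: [-0.1, 0.7, -1.2]
grip_width: 23.3
```

Request:
apply_moves(deltas=[[0.015, [0, 0, 0.0005], 0], [0.015, [0, 0, 0.001], 0], [0.015, [0, 0, 0.001], 0], [0.015, [0, 0, 0.001], 0], [0.015, [0, 0, 0.001], 0]])

```text
t: 11.1
ee_pos: [497.0, -174.0, 42.3]
ee_rot: [[0.978, 0.207, 0.0], [0.207, -0.978, 0.0], [0.0, -0.0, -1.0]]
force: [-0.5, 1.0, 1.0]
grip_width: 23.0
```

Request:
apply_moves(deltas=[[0.015, [0.0015, 0, 0], 0], [0.015, [0.003, 0, 0], 0], [0.015, [0.0045, 0, 0], 0], [0.015, [0.006, 0, 0], 0], [0.015, [0.0075, 0, 0], 0]])

```text
t: 11.52
ee_pos: [504.3, -172.6, 42.2]
ee_rot: [[0.978, 0.207, -0.0], [0.207, -0.978, -0.0], [-0.0, -0.0, -1.0]]
force: [-2.9, -0.4, 1.3]
grip_width: 23.3
```

Request:
apply_moves(deltas=[[0.015, [0.0015, 0, 0], 0], [0.015, [0.003, 0, 0], 0], [0.015, [0.0045, 0, 0], 0], [0.015, [0.006, 0, 0], 0], [0.015, [0.0075, 0, 0], 0]])

```text
t: 11.93
ee_pos: [511.8, -170.8, 42.2]
ee_rot: [[0.978, 0.208, -0.0], [0.208, -0.978, 0.0], [-0.0, -0.0, -1.0]]
force: [-2.2, -0.3, 1.8]
grip_width: 23.0
```

Request:
apply_moves(deltas=[[0.015, [0.001, 0, 0], 0], [0.015, [0.002, 0, 0], 0], [0.015, [0.003, 0, 0], 0], [0.015, [0.003, 0, 0], 0], [0.015, [0.003, 0, 0], 0]])

```text
t: 12.35
ee_pos: [514.9, -170.2, 42.2]
ee_rot: [[0.978, 0.208, 0.0], [0.208, -0.978, 0.0], [0.0, 0.0, -1.0]]
force: [-1.5, -1.0, 1.5]
grip_width: 23.5
```

Travelled about 18.2 mm with only friction so far. Next, small steps until the stop.

Request:
apply_moves(deltas=[[0.015, [0.0005, 0, 0], 0], [0.015, [0.001, 0, 0], 0], [0.015, [0.0015, 0, 0], 0], [0.015, [0.0015, 0, 0], 0]])

```text
t: 12.68
ee_pos: [516.1, -169.9, 42.2]
ee_rot: [[0.978, 0.207, 0.0], [0.207, -0.978, 0.0], [0.0, -0.0, -1.0]]
force: [-3.5, -0.1, 1.4]
grip_width: 23.1
```

Request:
apply_moves(deltas=[[0.015, [0.0005, 0, 0], 0], [0.015, [0.001, 0, 0], 0], [0.015, [0.001, 0, 0], 0], [0.015, [0.001, 0, 0], 0]])

```text
t: 13.02
ee_pos: [517.0, -169.8, 42.2]
ee_rot: [[0.978, 0.208, -0.0], [0.208, -0.978, 0.0], [-0.0, -0.0, -1.0]]
force: [-2.2, -0.7, 1.9]
grip_width: 23.2
```

Request:
apply_moves(deltas=[[0.015, [0.0003, 0, 0], 0], [0.015, [0.0006, 0, 0], 0], [0.015, [0.0006, 0, 0], 0], [0.015, [0.0006, 0, 0], 0]])

```text
t: 13.35
ee_pos: [517.0, -169.8, 42.1]
ee_rot: [[0.978, 0.207, -0.001], [0.207, -0.978, 0.0], [-0.001, -0.0, -1.0]]
force: [-4.7, -0.0, 1.4]
grip_width: 23.2
```

Request:
apply_moves(deltas=[[0.015, [0.0003, 0, 0], 0], [0.015, [0.0006, 0, 0], 0], [0.015, [0.0006, 0, 0], 0], [0.015, [0.0006, 0, 0], 0]])

```text
t: 13.68
ee_pos: [517.1, -169.7, 41.9]
ee_rot: [[0.978, 0.207, -0.002], [0.207, -0.978, 0.0], [-0.002, -0.001, -1.0]]
force: [-6.0, -1.4, 2.4]
grip_width: 23.1
```

Request:
apply_moves(deltas=[[0.015, [-0.0004, 0, 0], 0], [0.015, [-0.0007, 0, -0.0005], 0], [0.015, [-0.0007, 0, -0.0008], 0]])

```text
t: 13.93
ee_pos: [517.1, -169.8, 42.8]
ee_rot: [[0.978, 0.207, -0.001], [0.207, -0.978, 0.0], [-0.001, -0.0, -1.0]]
force: [-4.7, -1.6, 0.0]
grip_width: 23.1
```

Request:
apply_moves(deltas=[[0.04, [0, 0, 0], 0], [0.05, [0, 0, 0], 0], [0.06, [0, 0, 0], 0], [0.06, [0, 0, 0], 0], [0.06, [0, 0, 0], 0]])

```text
t: 14.35
ee_pos: [518.3, -169.4, 43.2]
ee_rot: [[0.978, 0.208, 0.001], [0.208, -0.978, 0.0], [0.001, 0.0, -1.0]]
force: [-0.8, 0.6, 0.3]
grip_width: 60.0
```

```bash
python3 go.py 517.1 -169.7 43 12
```

```text
t 14.35 pos [ 518.3 -169.4   43.2] yaw 12.01 F [-0.8  0.6  0.3] w 60.0
delta m [-0.0012  0.0001  0.0002] turn 0.01 tilt [0.0012 0.0001]
```

Request:
apply_moves(deltas=[[0.06, [-0.001, 0, -0.005], 0], [0.06, [-0.001, 0, -0.025], 0], [0.06, [-0.001, 0, -0.055], 0], [0.06, [-0.001, 0, -0.09], 0], [0.06, [-0.001, 0, -0.125], 0]])

```text
t: 14.77
ee_pos: [516.0, -169.9, 169.3]
ee_rot: [[0.978, 0.207, -0.001], [0.207, -0.978, 0.0], [-0.001, -0.0, -1.0]]
force: [1.1, 0.4, 0.0]
grip_width: 59.8
```

Request:
apply_moves(deltas=[[0.06, [0, 0, -0.025], 0], [0.06, [0, 0, -0.025], 0], [0.06, [0, 0, -0.025], 0], [0.06, [0, 0, -0.025], 0], [0.06, [0, 0, -0.025], 0]])

```text
t: 15.18
ee_pos: [515.6, -169.4, 191.7]
ee_rot: [[0.978, 0.208, -0.003], [0.208, -0.978, 0.001], [-0.002, -0.001, -1.0]]
force: [0.5, 0.3, -0.8]
grip_width: 60.2
```

```bash
python3 - <<'E'
from h import *
s,i,im=grab("wrist"); cv2.imwrite("pics/w6.png",im); np.save("w6.npy",i["view"]); print(s["ee_pos"],s["t"],s["force"])
cv2.imwrite("pics/c6.png",cv2.resize(im[70:270,210:440],None,fx=3,fy=3,interpolation=cv2.INTER_CUBIC))
E
```

```text
[ 515.57759159 -169.42903341  191.69136429] 15.1833 [ 0.46161224  0.29562031 -0.78794573]
```

View pics/c6.png

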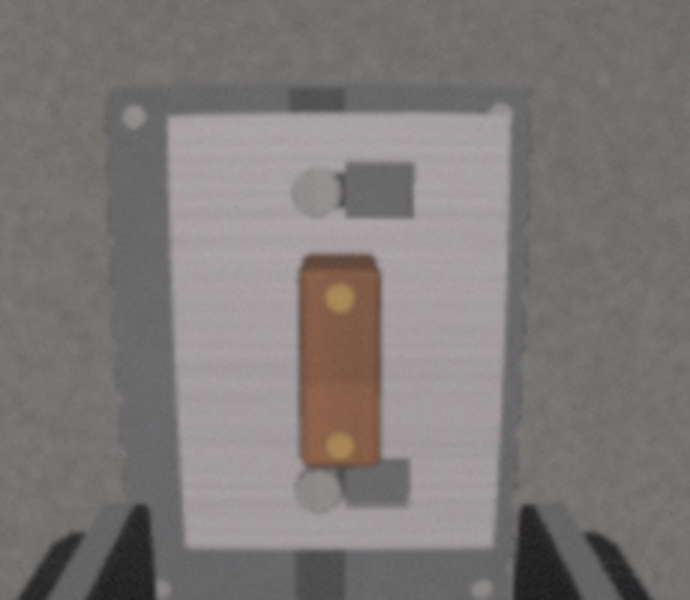

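Both heads, at (317,192) and (319,490) in the crop, sit over the slot ends. A numeric check before handing in:

```bash
python3 - <<'E'
from h import *
i=imaging.camera_info("wrist"); i["view"]=np.load("w6.npy")
W=lambda x,y,z:toworld(i,np.array((210+x/3,70+y/3))-.35,z,True)
l,r=W(317,192,43.5),W(319,490,43.5); d=(l-r)[:2]; yb=np.arctan2(-d[0],d[1]); R=np.array([[np.cos(yb),np.sin(yb)],[-np.sin(yb),np.cos(yb)]])
c=np.array([W(*p,36)[:2] for p in ((167,115),(511,113),(495,548),(185,548))],np.float32); (cx,cy),sz,a=cv2.minAreaRect(c)
print("studs",l.round(1),r.round(1),np.linalg.norm(d).round(1),np.degrees(yb).round(2)); print("plate",cx,cy,sz,a,"in stud frame",R@(np.array([cx,cy])-((l+r)/2)[:2]))
b=np.array([W(*p,30)[:2] for p in ((107,88),(530,88))]); print("bed edge far yaw",b)
print(sensors.observe()["qd"].round(3).max())
E
```

```text
studs [ 499.9 -122.1   43.5] [ 520.5 -218.5   43.5] 98.6 12.05
plate 516.9729614257812 -169.01992797851562 (110.31217956542969, 150.13876342773438) 12.213480949401855 in stud frame [ 6.87733628 -0.16916299]
bed edge far yaw [[ 424.90894885 -101.96697691]
 [ 560.40987233  -73.92924468]]
0.003
```

Plate centre is 6.9 mm past the stud line (home is 7), square within 0.2°, and clear of the gripper.

```bash
python3 -c "
from plant import workorder; print(workorder.sign_off())"
```

```text
the job is handed in; nothing more can be done
None
```

The stamp die plate is hung on the grey bed, slid fully home under both stud heads and released. I handed the job in at about 15 s of robot time, well inside the 72 s limit.

- **Fit:** I gripped the aluminium plate by its block and located both stud heads with the wrist camera. I then lined the left keyhole up on its stud and lowered the plate in small steps. It passed the heads with no extra force and touched the bed at about 3.5 N. It then slid about 20.5 mm along the slots to a firm stop at about 6 N. These are readings taken at the end of each move, so brief peaks in between were not seen.
- **Last checks:** The final picture puts the plate centre 6.9 mm past the stud line (7 mm is home) and 0.2 mm off to the side. It is square to the studs within about 0.2°, with both heads over the slot ends. The gripper was clear, about 150 mm above.
- **Not exact or not checked:** Stud spacing read 98.6 mm in that picture and 99.5 mm earlier, against the true 100 mm, which is within camera error. I did not re-measure the bystanders; the tool stayed above them when passing and I saw no unexpected force.

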